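# Put the sample vessels back in their spill dishes

### The job

Tidy the soil laboratory bench: put each of the four loose containers (small jar, large jar, square bottle, slide box) into the one white spill dish that has its outline and size, so that it stands upright and flat on the dish's floor, inside the rim. Set them down rather than drop them, and leave the mortar and the wash bottle where they stand.

Things in the scene. Friction and masses are not known exactly. Their poses are not given: they have to be found in the camera images.
- small_jar: Small round amber glass jar with a black cap: body 38 mm in diameter and 52 mm high, cap 33 mm in diameter, 66 mm high in all, 80 to 150 g. Stands upright on the bench, rigid, closed, loose. Origin at the centre of its underside, z up.
- large_jar: Large round amber glass jar with a black cap: body 60 mm in diameter and 52 mm high, cap 55 mm in diameter, 70 mm high in all, 180 to 325 g. Stands upright on the bench, rigid, closed, loose. Origin at the centre of its underside, z up.
- square_bottle: Amber glass bottle with a square body 50 x 50 mm and 62 mm high, then a short neck and a round black cap 32 mm in diameter from 68 to 84 mm, 84 mm high in all, 150 to 270 g; x and y run along the square's sides. Stands upright on the bench, rigid, closed, loose. Origin at the centre of its underside, z up.
- slide_box: Closed pale wooden box for microscope slides, with a small steel clasp on each long side, a plain block 84 mm long (x), 36 mm wide (y) and 61 mm high, 120 to 215 g. Stands upright on the bench, rigid, closed, loose. Origin at the centre of its underside, z up.
- small_round_dish: Spill dish of the small jar: round, 56 mm inside diameter, 64 mm outside. It is fixed to the bench; white ceramic, open above, flat floor 4 mm above the bench, rim 12 mm above the bench, walls 4 mm thick. Origin at the centre of its underside, on the bench, z up.
- large_round_dish: Spill dish of the large jar: round, 78 mm inside diameter, 86 mm outside. It is fixed to the bench; white ceramic, open above, flat floor 4 mm above the bench, rim 12 mm above the bench, walls 4 mm thick. Origin at the centre of its underside, on the bench, z up.
- square_dish: Spill dish of the square bottle: square, 66 x 66 mm inside, 74 x 74 mm outside, sides along its x and y. It is fixed to the bench; white ceramic, open above, flat floor 4 mm above the bench, rim 12 mm above the bench, walls 4 mm thick. Origin at the centre of its underside, on the bench, z up.
- oblong_dish: Spill dish of the slide box: oblong, inside 102 mm along x and 54 mm along y, outside 110 x 62 mm. It is fixed to the bench; white ceramic, open above, flat floor 4 mm above the bench, rim 12 mm above the bench, walls 4 mm thick. Origin at the centre of its underside, on the bench, z up.
- mortar: Bystander: black mortar, 100 mm across the rim and 85 mm high, with its pestle leaning out to a height of about 160 mm on its +x side; loose, 0.9 kg. Leave it alone. Origin at the centre of its underside, z up.
- wash_bottle: Bystander: white plastic wash bottle, 66 mm in diameter and 140 mm high, with a thin bent spout on top to about 180 mm that reaches 68 mm out to its +x side; loose, 0.4 kg. Leave it alone. Origin at the centre of its underside, z up.
Not all that is in view belongs to the job. What is shaped like the oblong_dish but brown or turquoise is not meant.

How it is judged:
At the end, for the whole second after the job is handed in: Each container stands in the dish of its own outline: its underside on the dish's floor (less than 7.5 mm above the dish's underside; the floor is at 4 mm), its centre within 14 mm of the dish's centre, tilted less than 0.1 rad, at rest and not touched by the fingers (horizontal distance between small_jar and small_round_dish below 0.014 m and z of small_jar in the frame of small_round_dish below 0.0075 m and angle between each of small_jar, large_jar, square_bottle, slide_box's own z axis and vertical below 0.1 rad and linear speed of each of small_jar, large_jar, square_bottle, slide_box below 0.02 m/s and angular speed of each of small_jar, large_jar, square_bottle, slide_box below 0.2 rad/s and contact force between each of small_jar, large_jar, square_bottle, slide_box and the fingers below 0.1 N and horizontal distance between large_jar and large_round_dish below 0.014 m and z of large_jar in the frame of large_round_dish below 0.0075 m and horizontal distance between square_bottle and square_dish below 0.014 m and z of square_bottle in the frame of square_dish below 0.0075 m and horizontal distance between slide_box and oblong_dish below 0.014 m and z of slide_box in the frame of oblong_dish below 0.0075 m).
It fails at once if the mortar is moved more than 30 mm or tipped over (distance of mortar from where it was at the start of the episode above 0.03 m or angle between mortar's own z axis and vertical above 0.35 rad).
It fails at once if the wash bottle is moved more than 30 mm or tipped over (distance of wash_bottle from where it was at the start of the episode above 0.03 m or angle between wash_bottle's own z axis and vertical above 0.35 rad).
It fails at once if a container is dropped: it moves faster than 0.75 m/s with no finger touching it (a fall of about 30 mm) ((linear speed of small_jar above 0.75 m/s and contact force between small_jar and the fingers below 0.05 N) or (linear speed of large_jar above 0.75 m/s and contact force between large_jar and the fingers below 0.05 N) or (linear speed of square_bottle above 0.75 m/s and contact force between square_bottle and the fingers below 0.05 N) or (linear speed of slide_box above 0.75 m/s and contact force between slide_box and the fingers below 0.05 N)).
It also fails if it takes over 99 s, if anything falls off the work surface, if the arm or the gripper's body presses on something with over 40 N, if the wrist force passes 120 N, or if a joint passes its speed limit or range.

### The arm

A 6-joint arm with a two-finger parallel gripper is mounted at the origin on the work surface. World frame = base frame: x ahead of the robot, y to its left, z up, the work surface at z = 0. Lengths are in m, angles in rad, forces in N, time in s.
With the tool pointing down it reaches from about 0.275 to 0.825 m from the base axis. Payload 4.9 kg.
Tool frame: the origin (TCP) lies midway between the tips of the shut fingers; the grasp point (between the pads) lies 19 mm behind it (bot.grip_depth is the distance from the TCP to the grasp point, in m); z points along the fingers, y is the line along which they close (so a half turn about z gives the same grasp; the last joint's range is limited). The gripper opens to 85 mm and grips with 20 to 120 N. Pads are 22 mm wide; open, the fingers measure 114 mm over their backs; the gripper's body (76 mm by 85 mm) begins 54 mm behind the grasp point. The pads swing forward as they close: fully open they stand 13 mm farther back than shut.
Start: joints at [-1.407, 0.326, -0.193, 1.052, 0, 1.437], TCP at [0.161, -0.526, 0.231] pointing down, gripper open.
Joint ranges: [-2.65, 2.65], [-0.97, 1.79], [-1.3, 1.35], [-1.93, 2.1], [-1.47, 1.37], [-3.14, 3.14]. Speed limits (rad/s): [2.57, 2.57, 3.14, 3.14, 3.14, 3.14].

### API

Orientations are given as a unit quaternion [w, x, y, z].
In Python, from cell import bot gives the robot as it stands. Calls block until the motion is done:
- bot.move_pose(position, orientation): joint-space move of the TCP to a pose.
- bot.move_linear(position, speed=0.15, rotation=None, until_force=None): straight line of the TCP; rotation=None keeps the orientation; speed is the mean speed in m/s. With until_force (N) it stops when the force on the tool has changed by that much, and returns True; else False.
- bot.goto_joints(angles): joint-space move.
- bot.set_gripper(opening, grasp_force=None): opening from 0.0 (shut) to 1.0 (fully open); grasp_force is the grip in N (None keeps the last); returns when the fingers have stopped.
- bot.wait(seconds).
- bot.solve_ik(position, orientation): joint angles nearest the present ones, or None.
- bot.camera(name): name is "scene" or "top" or "wrist"; returns the picture (400x640x3 uint8, red, green, blue); there is no depth.
- bot.calibration(name): a dict with "mtx" (3x3 intrinsics, pixels), "extrinsics" (4x4, takes a point from world to camera coordinates); the wrist camera has in their place "hand_eye" (4x4, takes a point from camera to tool coordinates, whose origin is the TCP and whose axes are the flange's). Camera axes: x right, y down, z forward; pixel columns grow to the right and rows downward; lengths in m; the calibration is good to about 2 mm. The wrist camera is an equidistant fisheye: a pixel r from the principal point sees the ray r / f radians off the axis. A picture is of the moment at which its call begins: read the wrist's pose just before it. calibration takes no time and is no camera call.
A pose or a line that the arm cannot do raises bot.PlanningError and nothing moves.
- bot.close_job(): hands the job in; it is judged then, once.
Trained networks look in the newest picture that a camera, given by its name, has taken for a name from the list of things; names that differ only in an ending like _2 or _b are one class to them, and where a whole thing is asked for, a point or a joint stands for the part that bears it (a point fixed in the world has none). Each returns a list of dicts, best first, with "confidence" (0 to 1); they miss things now and then, are a little off and sometimes report something else, mostly with a low value. They report only what shows in the picture. A call takes as long as a camera call. They do not tell look-alikes from the thing itself.
- bot.search_frame(camera, thing): "bbox" ([left, top, width, height] in pixels, round what is visible of it).
Readings, each from a call of its own:
- bot.read_clock(): time.
- bot.read_joint_positions(): joint angles.
- bot.read_joint_vel(): joint speeds.
- bot.read_joint_efforts(): joint torques, N m.
- bot.read_position(): TCP position.
- bot.read_tool_rot(): TCP orientation.
- bot.read_ft_force(): force on the tool from outside, world axes, zero at the start.
- bot.read_moment(): the same for the moment, N m.
- bot.read_gripper_width(): opening from 0.0 (shut) to 1.0 (fully open).
- bot.read_finger_force(): force on a finger pad.
Only numpy, scipy, OpenCV 4.12 (cv2) and the standard library are available. Lean on these libraries where they do the work, as an engineer would, in place of code of your own. Each camera call takes 0.05 s, during which the arm holds its last target. There are 200 camera calls.

## Working session

There is one attempt and no reset: what is moved stays moved. The work goes in short steps, each a Python script; the robot and the scene stay as the last script left them, time stands still between calls to the robot, and variables do not carry over. Pictures are saved under pics/ and viewed, at most 14 in all, crops included, and the job is handed in when it is done.

```bash
mkdir -p pics; ls; python3 - <<'E'
from cell import bot
import cv2,numpy as np
for c in ("top","scene"):
    im=bot.camera(c); cv2.imwrite(f"pics/{c}0.png",im[:,:,::-1])
    K=bot.calibration(c); print(c,np.round(K["mtx"],1).tolist(),np.round(K["extrinsics"],3).tolist())
    for t in "small_jar large_jar square_bottle slide_box small_round_dish large_round_dish square_dish oblong_dish mortar wash_bottle".split():
        print(t,[(np.round(d["bbox"]).astype(int).tolist(),round(d["confidence"],2)) for d in bot.search_frame(c,t)][:4])
print(bot.read_clock(),bot.read_tool_rot())
E
```

```text
pics
top [[365.8, 0.0, 320.2], [0.0, 365.8, 200.5], [0.0, 0.0, 1.0]] [[0.025, -1.0, 0.014, 0.064], [-0.99, -0.027, -0.141, 0.559], [0.141, -0.01, -0.99, 1.231], [0.0, 0.0, 0.0, 1.0]]
small_jar [([364, 232, 8, 8], 0.39)]
large_jar [([305, 222, 20, 18], 0.61)]
square_bottle [([361, 172, 25, 18], 0.51)]
slide_box [([439, 199, 29, 23], 0.66)]
small_round_dish [([421, 251, 19, 14], 0.79)]
large_round_dish [([300, 160, 25, 23], 0.94)]
square_dish [([251, 236, 30, 26], 0.7)]
oblong_dish [([208, 184, 36, 34], 0.79), ([195, 235, 33, 27], 0.7), ([305, 222, 21, 18], 0.68), ([159, 191, 33, 35], 0.58)]
mortar [([237, 132, 28, 40], 0.56)]
wash_bottle [([423, 145, 28, 30], 0.88)]
scene [[361.4, 0.0, 325.5], [0.0, 361.4, 199.4], [0.0, 0.0, 1.0]] [[0.807, 0.59, 0.013, -0.505], [0.433, -0.578, -0.692, -0.158], [-0.4, 0.564, -0.722, 1.318], [0.0, 0.0, 0.0, 1.0]]
small_jar [([249, 211, 17, 21], 0.68)]
large_jar [([292, 172, 19, 31], 0.87)]
square_bottle [([300, 242, 21, 35], 0.57)]
slide_box [([190, 293, 24, 42], 0.63)]
small_round_dish [([175, 253, 23, 20], 0.62)]
large_round_dish [([344, 208, 30, 25], 0.9)]
square_dish [([305, 150, 21, 18], 0.74), ([251, 305, 42, 48], 0.45)]
oblong_dish [([387, 144, 41, 46], 0.73), ([360, 148, 30, 14], 0.68), ([379, 124, 26, 15], 0.6), ([329, 127, 32, 11], 0.59)]
mortar [([390, 146, 36, 45], 0.89)]
wash_bottle [([252, 302, 45, 52], 0.89)]
1.1 [-1.26334257e-07  9.88937317e-01  1.48334026e-01 -2.54704929e-06]
```

```bash
python3 - <<'E'
import cv2
a=cv2.imread("pics/top0.png")[110:290,140:500]
cv2.imwrite("pics/top0c.png",cv2.resize(a,(800,400),interpolation=cv2.INTER_CUBIC))
a=cv2.imread("pics/scene0.png")[100:370,130:470]
cv2.imwrite("pics/scene0c.png",cv2.resize(a,(755,600),interpolation=cv2.INTER_CUBIC))
E
```

```text
(no output)
```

View pics/top0c.png

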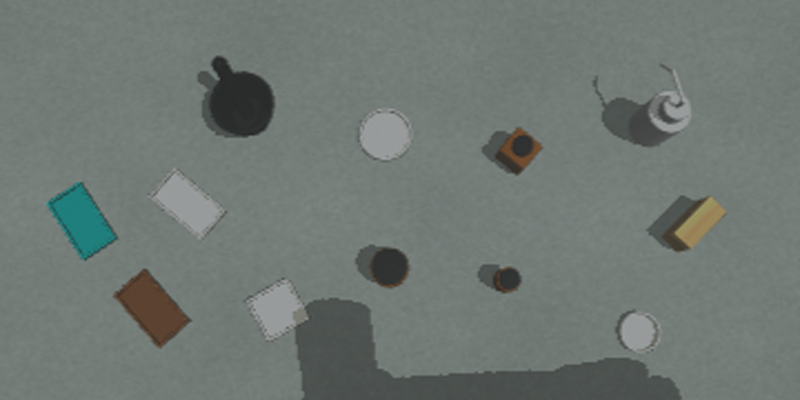

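View pics/scene0c.png

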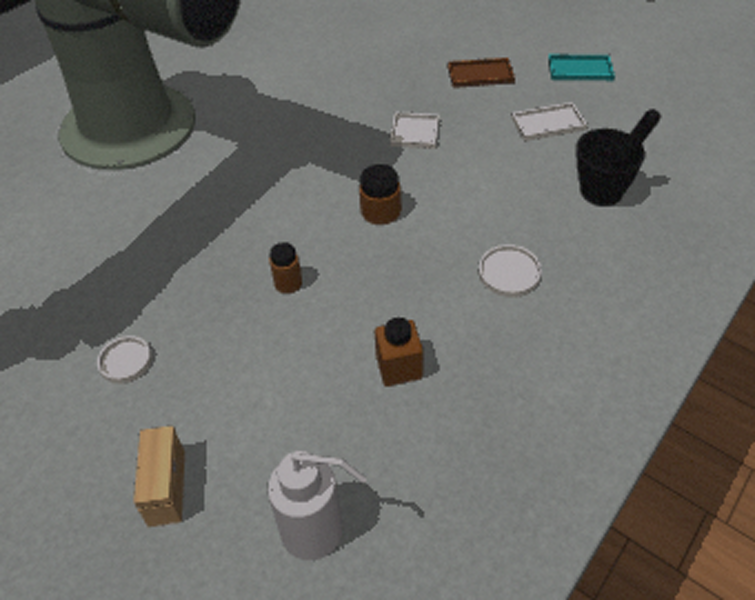

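The top view has three oblong dishes: white at about (224,201), brown at (208,249) and turquoise at (177,209). The white one fits the description. Both views show all four containers and their dishes clearly separated. The mortar is at top pixel (249,156) and the wash bottle at (437,162). Next I'll get rough positions and build a rectified wrist view for refinement.

```bash
cat > h.py <<'E'
from cell import bot
import cv2, numpy as np
from scipy.spatial.transform import Rotation as R
def pix2w(cam,u,v,z):
    K=bot.calibration(cam); E=np.array(K["extrinsics"]); M=np.array(K["mtx"])
    d=E[:3,:3].T@np.linalg.inv(M)@[u,v,1]; o=-E[:3,:3].T@E[:3,3]
    return o+d*(z-o[2])/d[2]
def rot(q): return R.from_quat(q,scalar_first=True).as_matrix()
def down(a):
    "tool down, closing axis y at angle a in the world"
    y=np.array([np.cos(a),np.sin(a),0]); z=np.array([0,0,-1.]); x=np.cross(y,z)
    return R.from_matrix(np.c_[x,y,z]).as_quat(scalar_first=True)
def wrist_shot():
    p=np.array(bot.read_position()); Q=rot(bot.read_tool_rot()); im=bot.camera("wrist")
    T=np.eye(4); T[:3,:3]=Q; T[:3,3]=p
    return im, T@np.array(bot.calibration("wrist")["hand_eye"])
def ortho(im,T,c,z,half=.09,res=.0005):
    "rectified view of plane z: columns +x world, rows -y world"
    K=np.array(bot.calibration("wrist")["mtx"]); n=int(2*half/res)
    g=(np.arange(n)-n/2+.5)*res
    X,Y=np.meshgrid(c[0]+g,c[1]-g)
    P=np.stack([X,Y,np.full_like(X,z)],-1)-T[:3,3]
    P=P@T[:3,:3]; r=np.hypot(P[...,0],P[...,1]); th=np.arctan2(r,P[...,2])
    s=th/np.maximum(r,1e-9)
    return cv2.remap(im,(K[0,0]*P[...,0]*s+K[0,2]).astype('f4'),(K[1,1]*P[...,1]*s+K[1,2]).astype('f4'),cv2.INTER_LINEAR)
def o2w(px,c,half=.09,res=.0005):
    n=int(2*half/res); return np.array([c[0]+(px[0]-n/2+.5)*res, c[1]-(px[1]-n/2+.5)*res])
E
python3 - <<'E'
from h import *
B=lambda x,y:(140+x/2.2222,110+y/2.2222)
for n,x,y,z in [("small_jar",508,279,.066),("large_jar",390,267,.07),("square_bottle",522,146,.084),("slide_box",703,221,.061),("small_dish",638,331,.012),("large_dish",385,135,.012),("square_dish",277,309,.012),("oblong_dish",188,203,.012),("mortar",242,103,.085),("pestle",219,63,.16),("wash",672,105,.14),("spout",664,67,.17),("sb0",684,245,.061),("sb1",722,198,.061)]:
    print(n,np.round(pix2w("top",*B(x,y),z),3))
print(np.round(bot.calibration("wrist")["hand_eye"],3).tolist(),bot.calibration("wrist")["mtx"])
E
```

```text
small_jar [ 0.439 -0.087  0.066]
large_jar [0.452 0.092 0.07 ]
square_bottle [ 0.641 -0.104  0.084]
slide_box [ 0.536 -0.387  0.061]
small_dish [ 0.366 -0.299  0.012]
large_dish [0.668 0.106 0.012]
square_dish [0.386 0.267 0.012]
oblong_dish [0.549 0.416 0.012]
mortar [0.696 0.325 0.085]
pestle [0.734 0.347 0.16 ]
wash [ 0.696 -0.316  0.14 ]
spout [ 0.744 -0.295  0.17 ]
sb0 [ 0.498 -0.357  0.061]
sb1 [ 0.572 -0.418  0.061]
[[-0.0, -0.96, -0.279, 0.071], [1.0, -0.0, 0.0, -0.0], [-0.001, -0.279, 0.96, -0.142], [0.0, 0.0, 0.0, 1.0]] [[309.70691629   0.         317.59257615]
 [  0.         309.70691629 203.28549148]
 [  0.           0.           1.        ]]
```

```bash
python3 - <<'E'
from h import *
import pickle
rough=dict(small_round_dish=(.366,-.299,.012),slide_box=(.536,-.387,.061),square_bottle=(.641,-.104,.084),small_jar=(.439,-.087,.066),large_jar=(.452,.092,.07),large_round_dish=(.668,.106,.012),oblong_dish=(.549,.416,.012),square_dish=(.386,.267,.012))
S={};tiles=[]
for n,(x,y,z) in rough.items():
    ph=np.arctan2(y,x); r=np.hypot(x,y)+.07
    bot.move_pose([r*np.cos(ph),r*np.sin(ph),.22],down(ph+np.pi/2)); 
    im,T=wrist_shot(); S[n]=(im,T,(x,y),z)
    t=ortho(im,T,(x,y),z)[:,:,::-1].copy()
    cv2.imwrite(f"pics/o_{n}.png",t); t=cv2.resize(t,(200,200)); cv2.putText(t,n,(3,12),0,.4,(0,255,255),1); tiles.append(t)
pickle.dump(S,open("S.pkl","wb"))
cv2.imwrite("pics/mosaic.png",np.vstack([np.hstack(tiles[:4]),np.hstack(tiles[4:])]))
print(bot.read_clock(),bot.read_joint_positions())
E
```

```text
9.75 [ 4.67538220e-01  3.15748073e-01 -2.35909609e-01  1.01675961e+00
  5.41283562e-05 -1.36805421e-01]
```

View pics/mosaic.png

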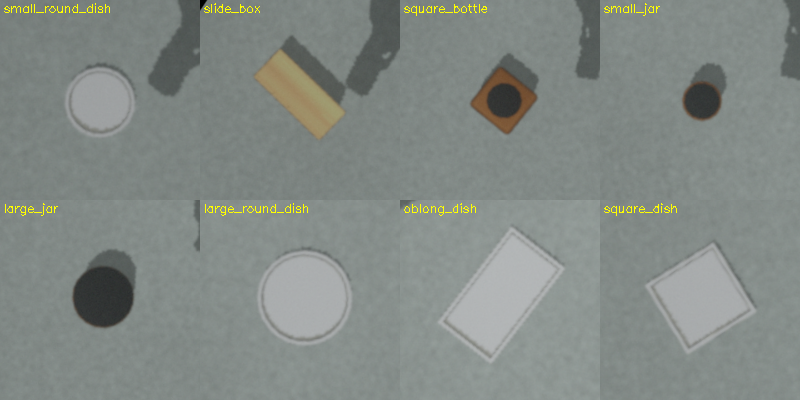

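The white oblong is confirmed in the rectified view at tile (502,295). It is a pale dish with a rim and clean edges, and everything else matches its name. Next I'll segment for exact poses.

```bash
python3 - <<'E'
from h import *
import pickle,json
S=pickle.load(open("S.pkl","rb")); O={}
def blob(m):
    m=cv2.morphologyEx(m.astype('u1'),cv2.MORPH_OPEN,np.ones((5,5)))
    cs=cv2.findContours(m,cv2.RETR_EXTERNAL,cv2.CHAIN_APPROX_NONE)[0]
    cs=[c for c in cs if cv2.contourArea(c)>1500]
    return cv2.convexHull(min(cs,key=lambda c:np.linalg.norm(c.mean((0,1))-180)))
for n,(im,T,c,z) in S.items():
    for zz in ([.084,.062] if n=="square_bottle" else [z]):
        o=ortho(im,T,c,zz); g=o.max(2).astype(int); sat=g-o.min(2)
        m = g>148+0 if "dish" in n else (g<62 if ("jar" in n or zz==.084) else sat>40)
        h=blob(m); (rx,ry),(w,hh),a=cv2.minAreaRect(h)
        M=cv2.moments(h); cen=o2w((M["m10"]/M["m00"],M["m01"]/M["m00"]),c); rc=o2w((rx,ry),c)
        pts=cv2.boxPoints(((rx,ry),(w,hh),a)); e=max(pts[1]-pts[0],pts[2]-pts[1],key=np.linalg.norm)
        yaw=np.arctan2(-e[1],e[0])
        print(n,zz,"cen",cen.round(4),"rect",rc.round(4),"size mm",round(w/2,1),round(hh/2,1),"yaw",round(yaw,3),"bg",np.median(g))
E
```

```text
small_round_dish 0.012 cen [ 0.3666 -0.3002] rect [ 0.3667 -0.3002] size mm 50.0 51.0 yaw -0.0 bg 131.0
slide_box 0.061 cen [ 0.5357 -0.382 ] rect [ 0.5358 -0.3819] size mm 82.0 34.7 yaw -0.768 bg 132.0
square_bottle 0.084 cen [ 0.6449 -0.1044] rect [ 0.645  -0.1045] size mm 28.5 28.5 yaw -0.0 bg 136.0
square_bottle 0.062 cen [ 0.6447 -0.1047] rect [ 0.6447 -0.1046] size mm 46.9 47.0 yaw 0.896 bg 136.0
small_jar 0.066 cen [ 0.441  -0.0878] rect [ 0.441  -0.0878] size mm 29.0 29.5 yaw -0.0 bg 139.0
large_jar 0.07 cen [0.4551 0.0951] rect [0.455 0.095] size mm 52.5 51.5 yaw -1.571 bg 138.0
large_round_dish 0.012 cen [0.6722 0.1071] rect [0.6724 0.1073] size mm 85.0 86.3 yaw 0.153 bg 143.0
oblong_dish 0.012 cen [0.5671 0.4114] rect [0.5605 0.416 ] size mm 179.5 156.5 yaw -1.571 bg 151.0
square_dish 0.012 cen [0.3866 0.2678] rect [0.3867 0.268 ] size mm 74.9 74.9 yaw 0.552 bg 140.0
```

```bash
cat >> h.py <<'E'
CZ=.25
def near(a,p,step):
    ref=np.arctan2(p[1],p[0])+np.pi/2
    return a+step*np.round((ref-a)/step)
def pickplace(src,dst,a_s,a_d,rel,step,force=50):
    "a_s,a_d: world angle of the closing axis, equivalent every `step`; None for round things"
    qs,qd=[down(near(a,p,step)) if a is not None else down(np.arctan2(p[1],p[0])+np.pi/2) for a,p in((a_s,src),(a_d,dst))]
    bot.set_gripper(1.0)
    bot.move_pose([*src,CZ],qs); 
    hit=bot.move_linear([*src,rel],speed=.12,until_force=12)
    bot.set_gripper(0.0,force); w=bot.read_gripper_width()
    print("hit",hit,"width",round(w,3),"finger",round(float(np.linalg.norm(bot.read_finger_force())),1))
    bot.move_linear([*src,CZ],speed=.15)
    bot.move_pose([*dst,CZ],qd)
    bot.move_linear([*dst,rel+.014],speed=.15)
    hit=bot.move_linear([*dst,rel+.002],speed=.02,until_force=4)
    print("touch",hit,"rel z",round(bot.read_position()[2]-rel,4),"width",round(bot.read_gripper_width(),3))
    bot.set_gripper(1.0); bot.move_linear([*dst,CZ],speed=.2)
    print("clock",bot.read_clock())
E
python3 - <<'E'
from h import *
import pickle
im,T,c,z=pickle.load(open("S.pkl","rb"))["oblong_dish"]
o=ortho(im,T,c,.012)
for th in (162,168,174):
    m=cv2.morphologyEx((o.max(2)>th).astype('u1'),cv2.MORPH_CLOSE,np.ones((7,7)))
    cs=cv2.findContours(m,cv2.RETR_EXTERNAL,cv2.CHAIN_APPROX_NONE)[0]; h=max(cs,key=cv2.contourArea)
    r=cv2.minAreaRect(h); p=cv2.boxPoints(r); e=max(p[1]-p[0],p[2]-p[1],key=np.linalg.norm)
    print(o2w(r[0],c).round(4),np.round(r[1],0)/2,round(np.arctan2(-e[1],e[0]),3))
pickplace((.441,-.0878),(.3666,-.3002),None,None,.014,np.pi)
p=np.array([.3666,-.3002]); u=p/np.linalg.norm(p)
bot.move_pose([*(p+.07*u),.22],down(np.arctan2(u[1],u[0])+np.pi/2)); im,T=wrist_shot()
a=np.hstack([ortho(im,T,p,.070,.05,.00025),ortho(im,T,p,.012,.05,.00025)])
cv2.imwrite("pics/v1.png",cv2.resize(a,(800,400))[:,:,::-1])
E
```

```text
[0.5501 0.42  ] [ 62.5 109.5] 0.913
[0.5502 0.4199] [ 61.  108.5] 0.914
[0.5502 0.4201] [ 60.  107.5] 0.912
hit False width 0.434 finger 49.8
touch True rel z 0.0043 width 0.432
clock 20.6667
```

View pics/v1.png

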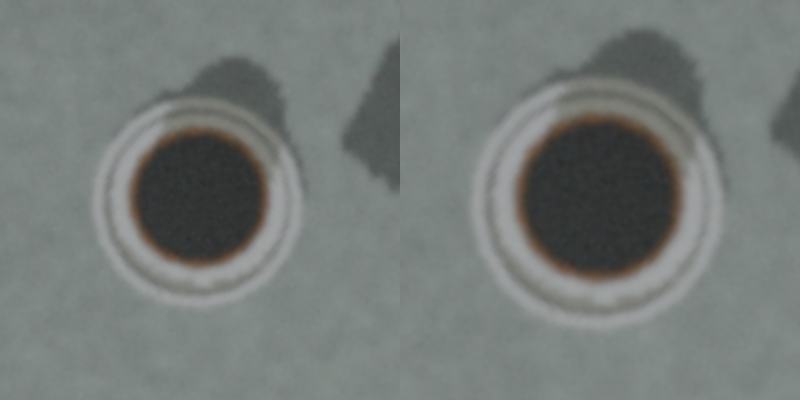

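The small jar stands upright and centred in the dish: cap at (200,198), dish ring at (198,202) in the left half. Its touch height of 4.3 mm matches the dish floor. I'll do the other three the same way.

```bash
python3 - <<'E'
from h import *
pi=np.pi
pickplace((.5358,-.382),(.5502,.42),-.768+pi/2,.913+pi/2,.014,pi)
pickplace((.455,.095),(.6723,.1072),None,None,.012,pi)
pickplace((.6447,-.1046),(.3867,.268),.896,.552,.012,pi/2)
tiles=[]
for p in ((.3867,.268),(.5502,.42),(.6723,.1072)):
    p=np.array(p); u=p/np.linalg.norm(p)
    bot.move_pose([*(p+.07*u),.22],down(np.arctan2(u[1],u[0])+pi/2)); im,T=wrist_shot()
    tiles.append(cv2.resize(ortho(im,T,p,.06,.08),(266,266)))
cv2.imwrite("pics/v2.png",np.hstack(tiles)[:,:,::-1])
s=bot.camera("scene")[100:370,130:470]; cv2.imwrite("pics/s2.png",cv2.resize(s,(755,600))[:,:,::-1]); print(bot.read_clock())
E
```

```text
hit False width 0.419 finger 51.0
touch True rel z 0.0043 width 0.414
clock 33.0917
hit False width 0.689 finger 53.2
touch True rel z 0.0046 width 0.691
clock 43.5333
hit False width 0.583 finger 53.0
touch True rel z 0.0043 width 0.576
clock 54.4667
57.3417
```

View pics/v2.png

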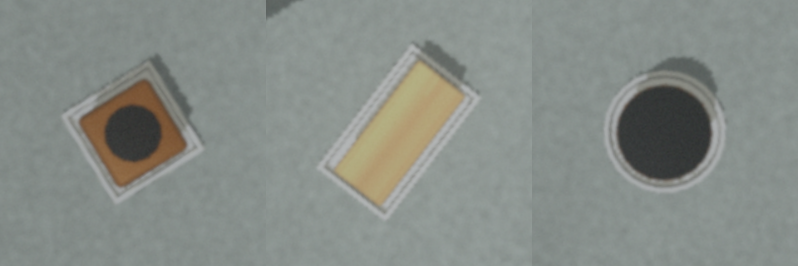

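View pics/s2.png

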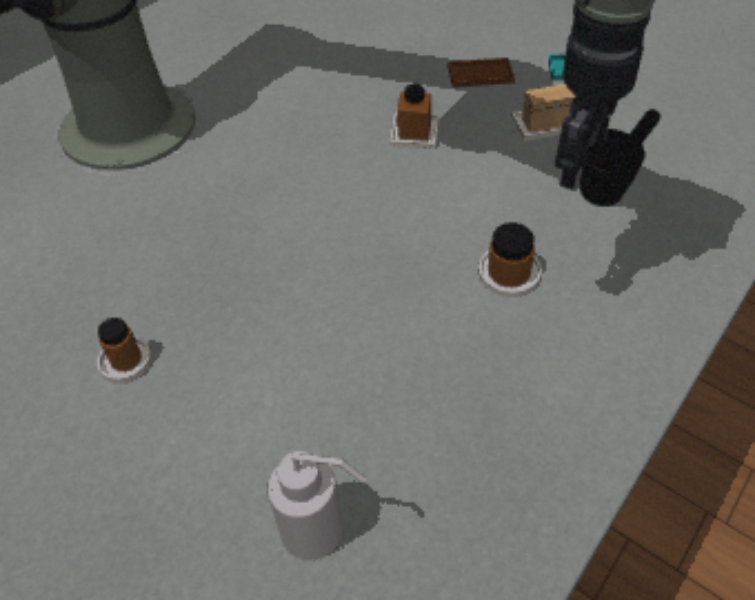

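All four stand in their own dishes: bottle at (133,133), box at (400,133) and large jar at (665,132). Each touched down at 4.3–4.6 mm, so they sit flat on the floors. The mortar and wash bottle are where they were, at (610,170) and (305,505) in the scene view. I'm handing the job in.

```bash
python3 -c "
from cell import bot
print(bot.close_job())"
```

```text
the job is handed in; nothing more can be done
None
```

I placed all four containers upright and flat in their matching white dishes, left the mortar and wash bottle untouched, and handed the job in at about 57 s; no verdict was returned.

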